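# Take the face disc off the coppersmith's inclined spindle

### The arm

A 6-joint arm with a two-finger parallel gripper is mounted at the origin on the work surface. World frame = base frame: x ahead of the robot, y to its left, z up, the work surface at z = 0. Lengths are in m, angles in rad, forces in N, time in s.
With the tool pointing down it reaches from about 0.375 to 0.9 m from the base axis. Payload 3.1 kg.
Tool frame: the origin (TCP) lies at the very end of the fingers, on their centre line; the grasp point (between the pads) lies 19 mm behind it (grip_depth is the distance from the TCP to the grasp point, in m); z points along the fingers, y is the line along which they close (so a half turn about z gives the same grasp; the last joint's range is limited). The gripper opens to 85 mm and grips with 20 to 120 N. Pads are 22 mm wide; open, the fingers measure 114 mm over their backs; the gripper's body (76 mm by 85 mm) begins 54 mm behind the grasp point. The pads swing forward as they close: fully open they stand 13 mm farther back than shut.
Start: joints at [-1.466, 0.527, 1.433, -0, 1.181, -0.178], TCP at [0.174, -0.6, 0.231] pointing down, gripper open.
Joint ranges: [-3.08, 3.08], [-0.75, 2.2], [0.22, 2.44], [-1.43, 4.57], [0, 2.65], [-2.85, 2.85]. Speed limits (rad/s): [2.79, 2.79, 3.14, 3.14, 3.14, 3.14].

### API

Orientations are given as a unit quaternion [x, y, z, w].
In Python, from station import * gives the robot as it stands.
- The arm moves only by the tool apply_moves, never from a script. Its argument "plan" is a list of rows, each a list of 7 numbers: the shift along the tool's x, y, z in m, then the turn, a rotation vector about the tool's x, y, z in rad, then the gripper command: -1 is fully open, 1 is shut, values between are in proportion. In form: [[dx, dy, dz, wx, wy, wz, jaw], ...]. A call has 1 to 8 rows; each row shifts and turns the commanded pose from where the row before left it, along the tool's axes as they then stand; what a row does not reach is not made up. A row lasts 1/8 s, in which the tool goes at most 62.5 mm and 10.7 degrees, less where a joint would pass 70% of its speed; a pose out of reach is approached as far as the arm can. A call is refused whole if a number of a shift passes 0.0625 or a number of a turn 0.188, either way. A call with a gripper value outside its range is refused whole. The fingers move at their own pace and stop on an object; "force" is the grip in N (left out, the last holds). Time passes only in rows, so rows that do not move let the fingers close. It gives the time, the measured TCP pose, the force, the opening and the grip force at its end, in the units of the state.
- sense(): the state, without advancing time (a new reading comes with each control period).
- snapshot(name): name is "side" or "top" or "wrist"; returns the picture (480x640x3 uint8, red, green, blue); there is no depth.
- calibration(name): a dict with "camera_matrix" (3x3 intrinsics, pixels), "k1" (the pictures are not rectified: a ray, as slopes to the right and down, at radius r is drawn at 1 + k1 r^2 times it, then the intrinsics apply), "R" (3x3) and "t" (3): a world point X has camera coordinates R X + t; the wrist camera has in their place "mount" (4x4, takes a point from camera to tool coordinates, whose origin is the TCP and whose axes are the flange's). Camera axes: x right, y down, z forward; pixel columns grow to the right and rows downward; lengths in m; the calibration is good to about 2 mm. A picture is of the moment at which its call begins: read the wrist's pose just before it. calibration takes no time and is no camera call.
- sign_off(): hands the job in; it is judged then, once.
The state is a dict: "t": time; "q": joint angles; "qd": joint speeds; "tau": joint torques, N m; "tcp_pos": TCP position; "tool_rot": TCP orientation; "force": force on the tool from outside, world axes, zero at the start; "ft_torque": the same for the moment, N m; "finger_gap": opening from 0.0 (shut) to 1.0 (fully open); "gripper_force": force on a finger pad.
Only numpy, scipy, OpenCV 4.12 (cv2) and the standard library are available. Lean on these libraries where they do the work, as an engineer would, in place of code of your own. Each camera call takes 0.05 s, during which the arm holds its last target. There are 200 camera calls.

### The job

With the hooked pick, pull the sprung clip sideways out of its groove on the leaning spindle; work it only with the pick, never with the fingers, and let it end up lying on the bench. Put the pick down on the bench. Then draw the disc off the spindle and lay it flat, boss up, in the middle of the round wooden board without dropping it, leaving the hammer, screwdriver, pot, mug, can and mallet where they are.

Things in the scene. Friction and masses are not known exactly. Their poses are not given: they have to be found in the camera images.
- pick: Hooked pick on the bench, 173 mm long. Square wooden handle 100 x 24 x 24 mm; origin: centre of the handle's underside, x from handle to hook, z up. Handle ends at x = 50 mm, brass ferrule (18 mm dia) to 62; then a 6 mm steel shank cranks up and runs at z = 30 mm from x = 76 to 120 mm, where it bends square down (-z) into the hook. Stands on its flat underside. 0.12 kg.
- pick_tip (a point): Centre of the hook's rounded end, (120, 0, 5) mm in the pick's frame. The hook is a 6 mm round bar at x = 120 mm reaching from the shank (z = 30) down along -z to z = 2 mm.
- clip: Dark sprung steel C clip, 75 x 51 x 6 mm, in the spindle's groove on the disc's boss. Origin on the spindle's axis at the clip's underside; z up along the spindle; x from the axis to its pull eye, which points to the robot's left give or take 0.35 rad about the spindle plus the stand's yaw; the mouth faces -x. Two sprung arms (y = +-25 mm) grip the groove's 24 mm neck. 0.07 kg.
- clip_eye (a point): Centre of the clip's eye, (43, 0, 3) mm in the clip's frame: a window 17 mm (x 35 to 52) by 18 mm, closed by an 8 mm end bar, overhanging the boss with 30 mm free below. Pulled along the clip's +x with 5 to 12 N the clip snaps free after about 10 mm and is clear after 30 mm; drawn on, it drops off the disc and hook.
- disc: Aluminium disc on the spindle: plate 90 mm dia, 10 mm thick, round boss 60 mm dia whose top is 40 mm above the plate's underside; through bore 37 mm. Origin on the axis at the underside; z along the bore, boss side (on the spindle: the spindle's axis). 0.22 to 0.4 kg. Rests loosely on a shoulder; with the clip out it slides off along z and is clear after 62 mm.
- stand: Steel and grey spindle stand, fixed; base plate 190 x 130 x 16 mm. Origin on the bench below the centre of the disc's seat, which is 160 mm up. The 34 mm spindle leans 25 degrees from vertical towards the stand's -x (towards the robot, yaw up to 0.3 rad); its chamfered end is 62 mm above the seat, 22 mm above the boss.
- groove (a point): Centre of the spindle's groove, 43 mm up the axis from the seat: where the clip sits at first.
- board_top (a point): Centre of the top of the round wooden board (190 mm dia, 15 mm thick, fixed to the bench), on the robot's right.
- hammer: Bystander: hammer lying on the bench, handle along its x. Leave it.
- driver: Bystander: straight screwdriver lying on the bench. Leave it.
- copper_pot: Bystander: small open copper pot, 90 mm dia, 85 mm tall, origin under its centre. Leave it.
- paste_can: Bystander: plain metal can, 70 mm dia, 75 mm tall, origin under its centre. Leave it.
- steel_mug: Bystander: steel mug, 80 mm dia, 90 mm tall, origin under its centre. Leave it.
- mallet: Bystander: wooden mallet lying on the bench, head 60 mm dia, 85 mm long. Leave it.
There are look-alikes about, which are no part of the job. Of the things that look like the pick, take the one that is farthest to the robot's right at the start.

How it is judged:
By the outcome, as a careful person would: the job done as asked, in the order asked, and still so for the second after the job is handed in, with the robot touching nothing.
It also fails if it takes over 59 s, if anything falls off the work surface, if the arm or the gripper's body presses on something with over 40 N, if the wrist force passes 120 N, or if a joint passes its speed limit or range.

## Working session

There is one attempt and no reset: what is moved stays moved. The work goes in short steps, Python scripts to look and compute and a tool call to move; the robot and the scene stay as the last step left them, time stands still between calls to the robot, and variables do not carry over. Pictures are saved under pics/ and viewed, at most 10 in all, crops included, and the job is handed in when it is done.

Besides the shell and the picture viewer there is one more tool, called after "Emit:" as name([rows], argument=value, ...), one row to a line, values as JSON. apply_moves: Moves the arm, as the interface text tells. Its arguments: {"type":"object","properties":{"plan":{"type":"array"},"force":{"type":"number"}},"required":["plan"]}

```bash
ls; mkdir -p pics; cat > h.py <<'E'
import numpy as np,cv2
from scipy.spatial.transform import Rotation as Ro
from station import *
def cam(n,s=None):
    c=calibration(n);K=np.array(c["camera_matrix"]);k=c["k1"]
    if n=="wrist":
        s=s or sense();M=np.array(c["mount"]);T=np.eye(4);T[:3,:3]=Ro.from_quat(s["tool_rot"]).as_matrix();T[:3,3]=s["tcp_pos"]
        W=np.linalg.inv(T@M);return K,k,W[:3,:3],W[:3,3]
    return K,k,np.array(c["R"]),np.array(c["t"])
def ray(C,px):
    K,k,R,t=C;d=(np.array(px,float)-[K[0,2],K[1,2]])/[K[0,0],K[1,1]]
    u=d.copy()
    for _ in range(20):u=d/(1+k*(u@u))
    v=R.T@np.array([u[0],u[1],1]);return -R.T@t,v/np.linalg.norm(v)
def onz(C,px,z):
    o,v=ray(C,px);return o+v*(z-o[2])/v[2]
def tri(rs):
    A=np.zeros((3,3));b=np.zeros(3)
    for o,v in rs:
        P=np.eye(3)-np.outer(v,v);A+=P;b+=P@o
    x=np.linalg.solve(A,b);return x,[np.linalg.norm((np.eye(3)-np.outer(v,v))@(x-o)) for o,v in rs]
def proj(C,X):
    K,k,R,t=C;p=(R@np.array(X).T).T+t;u=p[...,:2]/p[...,2:];r=(u**2).sum(-1,keepdims=True)
    return u*(1+k*r)*[K[0,0],K[1,1]]+[K[0,2],K[1,2]]
def snap(n,f):
    im=snapshot(n);cv2.imwrite("pics/"+f+".png",im[...,::-1]);return im
E
python3 - <<'E'
from h import *
a=snap("top","top0");b=snap("side","side0");s=sense();snap("wrist","w0")
cv2.imwrite("pics/a.png",cv2.resize(np.vstack([a,b]),(800//1,1200))[:600,:,::-1])
print(s)
for n in("top","side","wrist"):print(n,calibration(n))
E
```

```text
pics
{'t': 0.1, 'q': array([-1.46650374e+00,  5.28409216e-01,  1.43379205e+00, -2.26210397e-05,
        1.18138488e+00, -1.78479866e-01]), 'qd': array([ 0.00054425,  0.00018362, -0.00298809, -0.0012783 , -0.00092983,
       -0.00052985]), 'tau': array([ 2.85672504e-04, -4.43305421e+01, -1.78585660e+01, -2.74469021e-04,
        3.91435315e-03, -9.85273687e-06]), 'tcp_pos': array([ 0.17435242, -0.59951103,  0.23040365]), 'tool_rot': array([ 9.90020508e-01,  1.40919837e-01,  2.65121806e-05, -9.96447575e-04]), 'force': array([0.67464741, 0.40166222, 0.01426929]), 'ft_torque': array([ 0.04855668, -0.05594559, -0.00875874]), 'gripper_force': 0.0, 'finger_gap': 1.0020969426025228}
top {'camera_matrix': array([[449.38073367,   0.        , 319.31670337],
       [  0.        , 449.38073367, 239.65486987],
       [  0.        ,   0.        ,   1.        ]]), 'k1': -0.07729974873766406, 'R': array([[ 0.01101553, -0.99972104, -0.02089277],
       [-0.99618327, -0.00916247, -0.08680407],
       [ 0.08658843,  0.02176922, -0.9960063 ]]), 't': array([0.06649752, 0.59336054, 1.05838417])}
side {'came
[... 255 characters left out ...]
  [-0.19834938,  0.6363308 , -0.74548014],
       [ 0.24345371, -0.70476928, -0.66635618]]), 't': array([0.57861948, 0.19474221, 1.12672782])}
wrist {'camera_matrix': array([[394.9046792 ,   0.        , 323.84848758],
       [  0.        , 394.9046792 , 239.29865967],
       [  0.        ,   0.        ,   1.        ]]), 'k1': 0.004726061667397447, 'mount': array([[ 1.61423591e-04, -9.61250761e-01, -2.75675439e-01,
         7.05036769e-02],
       [ 9.99998753e-01,  5.88239482e-04, -1.46557220e-03,
        -9.37202794e-04],
       [ 1.57094557e-03, -2.75674859e-01,  9.61249658e-01,
        -1.43372041e-01],
       [ 0.00000000e+00,  0.00000000e+00,  0.00000000e+00,
         1.00000000e+00]])}
```

View pics/top0.png

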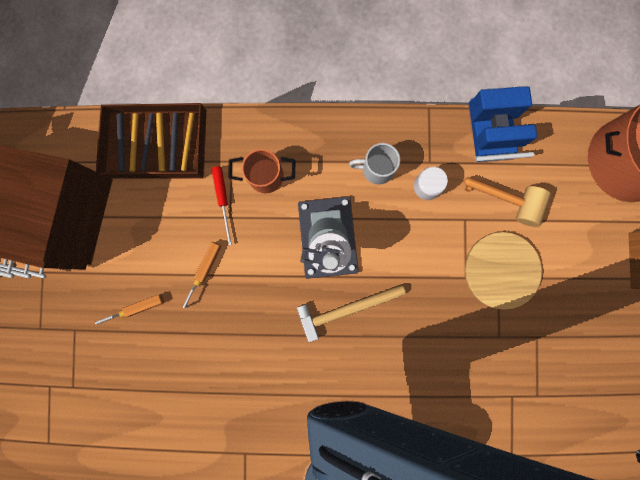

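View pics/side0.png

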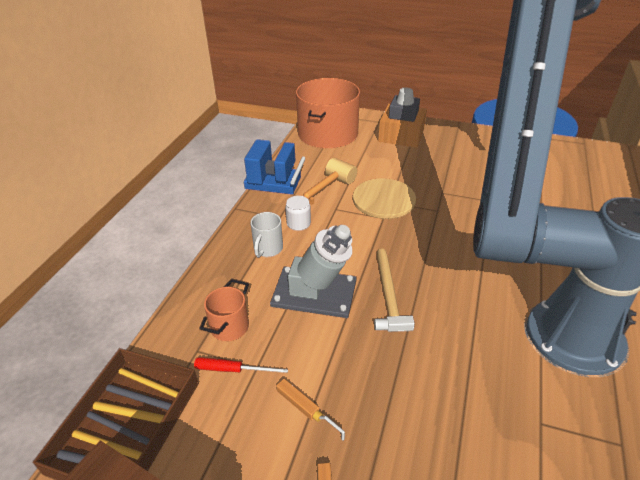

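Top view: the candidates for the pick are A, an orange handle at (205,265) with hook end near (185,305), B, an orange handle at (135,308), and the red driver at (222,200). A is farthest to the right, so I choose A. The spindle and disc are at (328,245) and the board at (504,270). The side view shows A's hook at (342,432) and the clip at about (340,240).

```bash
python3 - <<'E'
from h import *
a=cv2.imread("pics/top0.png");b=cv2.imread("pics/side0.png")
f=lambda im,x,y,w,h:cv2.resize(im[y:y+h,x:x+w],(400,300),interpolation=cv2.INTER_CUBIC)
cv2.imwrite("pics/c1.png",np.vstack([np.hstack([f(a,160,232,80,80*3//4+20)[:300],f(a,290,200,80,60)]),np.hstack([f(b,270,370,80,80),f(b,290,215,80,60)])]))
C=cam("top");print("board",onz(C,(504,270),.015))
for n,p in [("A",(205,265)),("B",(135,308)),("hammerhead",(308,322)),("driver tip",(231,243)),("base c",(329,237))]:print(n,onz(C,p,.01))
E
```

```text
board [ 0.52353912 -0.37843378  0.015     ]
A [0.52878733 0.35402078 0.01      ]
B [0.41994851 0.52767129 0.01      ]
hammerhead [0.39381325 0.09804164 0.01      ]
driver tip [0.58380483 0.2906809  0.01      ]
base c [0.60084297 0.04918433 0.01      ]
```

View pics/c1.png

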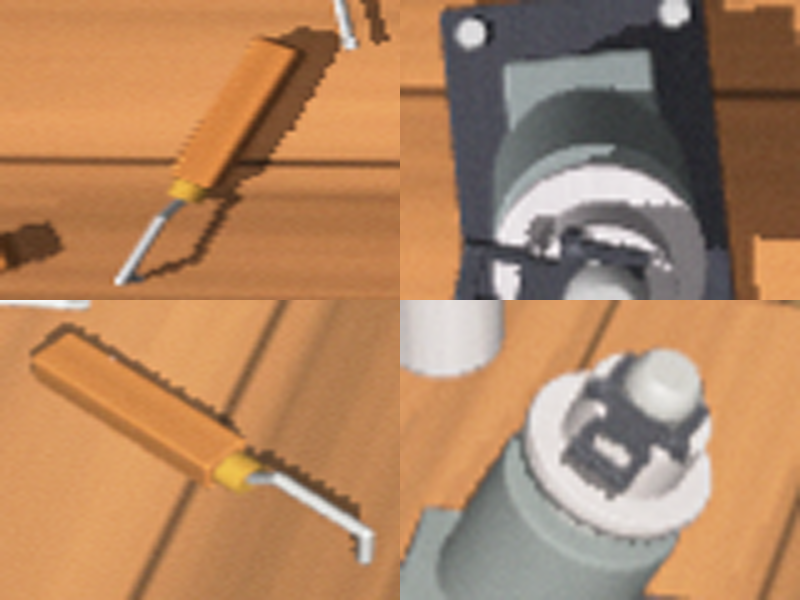

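Crops: the picks in the left panels are both A, and it is truly hooked, with a bent steel end at top px of about (185,305). The right panels show the clip with its eye towards the left and camera side, at side px of about (332,245). Now I measure A and the stand.

```bash
python3 - <<'E'
from h import *
T=cam("top");S=cam("side")
a=cv2.imread("pics/top0.png");h=cv2.cvtColor(a,cv2.COLOR_BGR2HSV)
for y,x in [(262,207),(262,195),(286,199),(300,187)]:print(h[y,x],end=' ')
m=cv2.inRange(h,(5,165,150),(16,255,255));m[:235]=0;m[310:]=0;m[:,:165]=0;m[:,235:]=0
n,l,st,c=cv2.connectedComponentsWithStats(m)
i=1+st[1:,4].argmax();ys,xs=np.where(l==i);print(st[i],c[i])
r=cv2.minAreaRect(np.c_[xs,ys].astype(np.float32));print(r)
W=np.array([onz(T,p,.024)[:2] for p in cv2.boxPoints(r)]);print(W,W.mean(0))
# base bolts
for z in (.018,):
  for p in [(290+70/5,200+32/5),(290+275/5,200+12/5)]:print("bolt",onz(T,p,z))
g=a[190:285,290:365]
gr=cv2.cvtColor(g,cv2.COLOR_BGR2GRAY)
mm=(gr<75).astype(np.uint8)
n,l,st,c=cv2.connectedComponentsWithStats(mm);i=1+st[1:,4].argmax()
pts=np.argwhere(l==i)[:,::-1].astype(np.float32);r=cv2.minAreaRect(pts);b=cv2.boxPoints(r)+[290,190];print(r);print(np.array([onz(T,p,.016)for p in b]))
d=lambda im,x,y,w,hh,W,H:cv2.resize(im[y:y+hh,x:x+w],(W,H),interpolation=cv2.INTER_CUBIC)
s=cv2.imread("pics/side0.png")
cv2.imwrite("pics/c2.png",np.hstack([d(a,295,190,70,100,400,571),d(s,300,215,70,100,400,571)]))
E
```

```text
[ 14 174 215] [ 13 149 229] [ 14 158 155] [  0   1 189] [194 242  25  40 362] [205.98066298 261.69889503]
((205.93350219726562, 261.70928955078125), (9.00551700592041, 40.773250579833984), 25.769329071044922)
[[0.49615926 0.37878422]
 [0.58617592 0.33773607]
 [0.57678899 0.31737722]
 [0.48697281 0.35843356]] [0.53652424 0.34808277]
bolt [0.67489643 0.11114329 0.018     ]
bolt [0.68558529 0.01075615 0.018     ]
((61.070472717285156, 42.600669860839844), (70.86356353759766, 39.07736587524414), 55.00797653198242)
[[ 0.65465674  0.08460166  0.016     ]
 [ 0.71094226  0.00649357  0.016     ]
 [ 0.56883637 -0.09298021  0.016     ]
 [ 0.5137779  -0.01546883  0.016     ]]
```

View pics/c2.png

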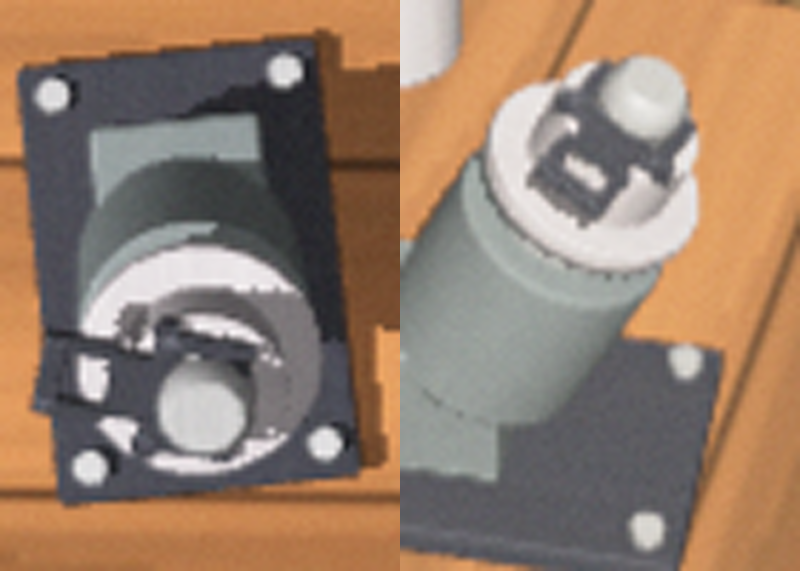

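The enlarged crop shows, on the left (top view), the four base bolts at (53,95), (285,70), (90,468) and (325,443), the spindle end at (199,402) and the eye window at about (86,375). On the right (side view) the spindle end is at (648,88) and the eye at about (582,174).

```bash
python3 - <<'E'
from h import *
T=cam("top");S=cam("side");k=400/70
t=lambda x,y:(295+x/k-.4,190+y/k-.4)
s=lambda x,y:(300+(x-400)/k-.4,215+y/k-.4)
B=np.array([onz(T,t(*p),.019)[:2] for p in[(53,95),(285,70),(90,468),(325,443)]]);print(B,B.mean(0))
d=B[[0,1]].mean(0)-B[[2,3]].mean(0);e=B[[0,2]].mean(0)-B[[1,3]].mean(0)
psi=np.arctan2(d[1],d[0]);psi2=np.arctan2(-e[0],e[1]);print("psi",psi,psi2,np.linalg.norm(d),np.linalg.norm(e))
ps=(psi+psi2)/2
ax=np.array([-np.sin(.4363)*np.cos(ps),-np.sin(.4363)*np.sin(ps),np.cos(.4363)])
end,r=tri([ray(T,t(199,402)),ray(S,s(648,88))]);print("end",end,r)
seat=end-ax*.062;print("seat",seat,"axis",ax)
eye,r=tri([ray(T,t(86,375)),ray(S,s(582,174))]);print("eye",eye,r)
g=seat+ax*.043;v=eye-g;print("eye rel ax",v@ax,np.linalg.norm(v-v@ax*ax),"dir",(v-v@ax*ax)/np.linalg.norm(v-v@ax*ax))
seat2=seat.copy();f=(.160-seat[2]);print("seat z err",f)
# pick refine
yaw=np.arctan2(.37878-.33774,.49616-.58618);print("pick yaw",yaw)
E
```

```text
[[ 0.67516592  0.11139891]
 [ 0.68676596  0.01208292]
 [ 0.51582101  0.09349041]
 [ 0.52740688 -0.00578884]] [0.60128994 0.05279585]
psi 0.11179986117229496 0.11622339854466947 0.16035309276109214 0.09997206856544759
end [0.5343524  0.04745493 0.21390884] [np.float64(0.001764814699522175), np.float64(0.0017648146995222198)]
seat [0.56038282 0.05043562 0.15771691] axis [-0.41984541 -0.04807575  0.90632144]
eye [0.54590163 0.08788023 0.20142554] [np.float64(0.0001798274830186403), np.float64(0.00017982748301887885)]
eye rel ax 0.0008937526970053907 0.03994478593608961 dir [0.09882154 0.99023754 0.09830527]
seat z err 0.0022830911225543427
pick yaw 2.713844215992559
```

```bash
cat >> h.py <<'E'
from scipy.spatial.transform import Slerp
def down(yaw):return Ro.from_matrix(np.array([[np.cos(yaw),np.sin(yaw),0],[np.sin(yaw),-np.cos(yaw),0],[0,0,-1.]]))
def plan(wps,start=None,step=.05,ang=.17):
    """wps: (pos,Rot,jaw[,n rows]); prints rows, 8 per call"""
    if start is None:s=sense();start=(s["tcp_pos"],Ro.from_quat(s["tool_rot"]))
    p,R=np.array(start[0]),start[1];rows=[]
    for w in wps:
        P,Q,j=w[:3];P=np.array(P);dr=(R.inv()*Q).as_rotvec()
        n=max(int(np.ceil(max(np.linalg.norm(P-p)/step,np.linalg.norm(dr)/ang))),1,w[3] if len(w)>3 else 1)
        p0=p.copy()
        for i in range(n):
            d=R.inv().apply(p0+(P-p0)*(i+1)/n-p);row=list(np.round(d,3))+list(np.round(dr/n,3))
            rows.append([float(v) for v in row]+[j])
            p=p+R.apply(row[:3]);R=R*Ro.from_rotvec(row[3:6])
    print(len(rows),"rows; ends",p.round(4))
    for i in range(0,len(rows),8):print(str(rows[i:i+8]).replace(" ",""))
E
python3 - <<'E'
from h import *
D=down(-.428)
plan([((.38,-.42,.3),down(.1),-.3),((.5,-.15,.32),down(-.15),-.3),((.5,.1,.32),down(-.35),-.3),((.5365,.348,.15),D,-.3),((.5365,.348,.09),D,-.3)])
E
```

```text
26 rows; ends [0.5365 0.3477 0.0901]
[[0.041,-0.019,-0.012,-0.0,-0.0,0.03,-0.3],[0.041,-0.021,-0.011,-0.0,-0.0,0.03,-0.3],[0.04,-0.021,-0.012,-0.0,-0.0,0.03,-0.3],[0.039,-0.023,-0.011,-0.0,-0.0,0.03,-0.3],[0.039,-0.024,-0.012,-0.0,-0.0,0.03,-0.3],[0.038,-0.025,-0.011,-0.0,-0.0,0.03,-0.3],[0.025,-0.043,-0.003,-0.0,0.0,0.042,-0.3],[0.022,-0.043,-0.004,-0.0,0.0,0.042,-0.3]]
[[0.021,-0.045,-0.003,-0.0,0.0,0.042,-0.3],[0.019,-0.046,-0.003,-0.0,0.0,0.042,-0.3],[0.017,-0.046,-0.003,-0.0,0.0,0.042,-0.3],[0.015,-0.047,-0.004,-0.0,0.0,0.042,-0.3],[-0.007,-0.049,0.0,-0.0,0.0,0.04,-0.3],[-0.01,-0.049,0.0,-0.0,0.0,0.04,-0.3],[-0.011,-0.049,0.0,-0.0,0.0,0.04,-0.3],[-0.014,-0.048,0.001,-0.0,0.0,0.04,-0.3]]
[[-0.015,-0.048,-0.0,-0.0,0.0,0.04,-0.3],[-0.007,-0.035,0.024,-0.0,0.0,0.011,-0.3],[-0.008,-0.035,0.025,-0.0,0.0,0.011,-0.3],[-0.008,-0.035,0.024,-0.0,0.0,0.011,-0.3],[-0.008,-0.035,0.024,-0.0,0.0,0.011,-0.3],[-0.009,-0.034,0.024,-0.0,0.0,0.011,-0.3],[-0.009,-0.035,0.025,-0.0,0.0,0.011,-0.3],[-0.009,-0.034,0.024,-0.0,0.0,0.011,-0.3]]
[[-0.0,-0.0,0.03,-0.001,0.0,0.001,-0.3],[-0.0,-0.0,0.03,-0.001,0.0,0.001,-0.3]]
```

Emit:
apply_moves([
  [0.041, -0.019, -0.012, 0, 0, 0.03, -0.3],
  [0.041, -0.021, -0.011, 0, 0, 0.03, -0.3],
  [0.04, -0.021, -0.012, 0, 0, 0.03, -0.3],
  [0.039, -0.023, -0.011, 0, 0, 0.03, -0.3],
  [0.039, -0.024, -0.012, 0, 0, 0.03, -0.3],
  [0.038, -0.025, -0.011, 0, 0, 0.03, -0.3],
  [0.025, -0.043, -0.003, 0, 0, 0.042, -0.3],
  [0.022, -0.043, -0.004, 0, 0, 0.042, -0.3],
])

```text
t: 1.15
tcp_pos: [0.4205, -0.3295, 0.3071]
tool_rot: [1.0, 0.009, -0.0, -0.0]
force: [0.2, 0.8, 0.3]
finger_gap: 0.656
gripper_force: 0.0
```

Emit:
apply_moves([
  [0.021, -0.045, -0.003, 0, 0, 0.042, -0.3],
  [0.019, -0.046, -0.003, 0, 0, 0.042, -0.3],
  [0.017, -0.046, -0.003, 0, 0, 0.042, -0.3],
  [0.015, -0.047, -0.004, 0, 0, 0.042, -0.3],
  [-0.007, -0.049, 0, 0, 0, 0.04, -0.3],
  [-0.01, -0.049, 0, 0, 0, 0.04, -0.3],
  [-0.011, -0.049, 0, 0, 0, 0.04, -0.3],
  [-0.014, -0.048, 0.001, 0, 0, 0.04, -0.3],
])

```text
t: 2.15
tcp_pos: [0.4992, 0.0511, 0.3192]
tool_rot: [0.988, -0.155, 0.0, -0.0]
force: [1.3, -0.1, 0.1]
finger_gap: 0.646
gripper_force: 0.0
```

Emit:
apply_moves([
  [-0.015, -0.048, 0, 0, 0, 0.04, -0.3],
  [-0.007, -0.035, 0.024, 0, 0, 0.011, -0.3],
  [-0.008, -0.035, 0.025, 0, 0, 0.011, -0.3],
  [-0.008, -0.035, 0.024, 0, 0, 0.011, -0.3],
  [-0.008, -0.035, 0.024, 0, 0, 0.011, -0.3],
  [-0.009, -0.034, 0.024, 0, 0, 0.011, -0.3],
  [-0.009, -0.035, 0.025, 0, 0, 0.011, -0.3],
  [-0.009, -0.034, 0.024, 0, 0, 0.011, -0.3],
])

```text
t: 3.15
tcp_pos: [0.5364, 0.348, 0.1481]
tool_rot: [0.977, -0.212, -0.0, 0.0]
force: [-0.1, -0.4, 0.4]
finger_gap: 0.649
gripper_force: 0.0
```

```bash
python3 - <<'E'
from h import *
s=sense();im=snap("wrist","w1");C=cam("wrist",s)
print(s["t"],s["tcp_pos"],s["q"],down(-.428).as_quat(),s["tool_rot"],s["force"])
h=cv2.cvtColor(im[...,::-1].copy(),cv2.COLOR_BGR2HSV)
P=np.array([[.5365,.348,.024]]);print("expected handle px",proj(C,P), 'hook',proj(C,P+np.array([[-.12*.910,.12*.415,-.01]])))
m=cv2.inRange(h,(5,165,150),(16,255,255));n,l,st,c=cv2.connectedComponentsWithStats(m)
for i in np.argsort(-st[1:,4])[:4]+1:
    ys,xs=np.where(l==i);r=cv2.minAreaRect(np.c_[xs,ys].astype(np.float32));print(r,[onz(C,p,.024)[:2].round(4).tolist() for p in cv2.boxPoints(r)],onz(C,r[0],.024))
E
```

```text
3.15 [0.5364447  0.34803184 0.14807861] [ 4.01080080e-01  6.44061988e-01  1.46807641e+00 -9.02844212e-05
  1.03017885e+00  2.39834001e+00] [ 0.97718925 -0.21237035  0.          0.        ] [ 9.77356962e-01 -2.11596872e-01 -2.73754609e-04  2.40448376e-04] [-0.08466896 -0.36060544  0.38158805]
expected handle px [[325.72861421 229.18898937]] hook [[325.2511575  369.85655848]]
((321.5, 225.5), (135.0, 33.0), 90.0) [[0.5868, 0.3404], [0.5777, 0.3204], [0.4887, 0.3597], [0.4987, 0.3818]] [0.5401421  0.34959059 0.024     ]
((170.75, 452.25), (24.041629791259766, 24.748737335205078), 45.0) [[0.4206, 0.5579], [0.4299, 0.5357], [0.4092, 0.5316], [0.3995, 0.5541]] [0.41490438 0.54474621 0.024     ]
((238.50003051757812, 398.00006103515625), (13.435027122497559, 16.26345443725586), 45.0) [[0.4413, 0.4766], [0.4469, 0.4633], [0.436, 0.4605], [0.4302, 0.4739]] [0.43861927 0.46856444 0.024     ]
((259.02435302734375, 7.845937728881836), (18.600929260253906, 1.2498648166656494), 53.97262954711914) [[0.6834, 0.3293], [0.6835, 0.3286], [0.6736, 0.3263], [0.6735, 0.327]] [0.6785203  0.32781707 0.024     ]
```

View pics/w1.png

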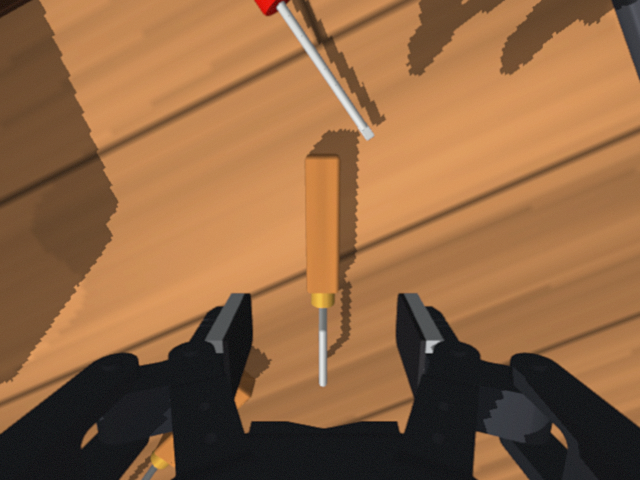

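The view shows pick A below the gripper, with its handle at (322,225), ferrule at (323,300) and hook end at (323,385). It is aligned with the tool. Descend and grip.

Emit:
apply_moves([
  [0.002, -0.001, 0.04, 0, 0, 0, -0.3],
  [0, 0, 0.04, 0, 0, 0, -0.3],
  [0, 0, 0.035, 0, 0, 0, -0.3],
  [0, 0, 0.02, 0, 0, 0, -0.3],
  [0, 0, 0.009, 0, 0, 0, -0.3],
  [0, 0, 0, 0, 0, 0, -0.3],
  [0, 0, 0, 0, 0, 0, 1],
  [0, 0, 0, 0, 0, 0, 1],
], force=60)

```text
t: 4.2
tcp_pos: [0.5399, 0.3475, 0.007]
tool_rot: [0.977, -0.211, 0.001, -0.001]
force: [-1.0, 0.4, 0.1]
finger_gap: 0.266
gripper_force: 60.8
```

Emit:
apply_moves([
  [0, 0, 0, 0, 0, 0, 1],
  [0, 0, 0, 0, 0, 0, 1],
], force=60)

```text
t: 4.45
tcp_pos: [0.5399, 0.3475, 0.0069]
tool_rot: [0.977, -0.211, 0.001, -0.001]
force: [-0.9, 0.3, 5.9]
finger_gap: 0.263
gripper_force: 61.8
```

```bash
cat >> h.py <<'E'
AX=np.array([-0.41984541,-0.04807575,0.90632144]);EYE=np.array([.5457,.0893,.2030]);DX=np.array([.09882,.99024,.0983]);DX-=AX*(DX@AX);DX/=np.linalg.norm(DX)
def ori(d):return Ro.from_matrix(np.c_[d,np.cross(-AX,d),-AX])
RT=ori(DX);TIP=np.array([-.1215,0,.002])
E
python3 - <<'E'
from h import *
s=sense();p=s["tcp_pos"];R=Ro.from_quat(s["tool_rot"])
pre=EYE+.045*AX-RT.apply(TIP);print(pre,(R.inv()*RT).as_rotvec())
plan([(p+[0,-.0,.1],R,1),((p+[0,-.03,.1]+pre+[0,0,.1])/2,Slerp([0,1],Ro.concatenate([R,RT]))(.5),1),(pre,RT,1)])
E
```

```text
[0.53797366 0.20735436 0.25754101] [-0.19584953  0.46360361 -1.84294486]
14 rows; ends [0.5377 0.2075 0.2576]
[[0.0,-0.0,-0.05,0.0,0.0,0.0,1],[0.0,-0.0,-0.05,0.0,0.0,0.0,1],[0.006,0.013,-0.021,-0.016,0.039,-0.154,1],[0.004,0.014,-0.02,-0.016,0.039,-0.154,1],[0.003,0.015,-0.02,-0.016,0.039,-0.154,1],[0.002,0.016,-0.02,-0.016,0.039,-0.154,1],[-0.0,0.016,-0.02,-0.016,0.039,-0.154,1],[-0.002,0.016,-0.019,-0.016,0.039,-0.154,1]]
[[-0.004,0.009,-0.003,-0.016,0.038,-0.153,1],[-0.005,0.008,-0.004,-0.016,0.038,-0.153,1],[-0.006,0.007,-0.003,-0.016,0.038,-0.153,1],[-0.007,0.006,-0.004,-0.016,0.038,-0.153,1],[-0.008,0.005,-0.004,-0.016,0.038,-0.153,1],[-0.008,0.004,-0.004,-0.016,0.038,-0.153,1]]
```

Emit:
apply_moves([
  [0, 0, -0.05, 0, 0, 0, 1],
  [0, 0, -0.05, 0, 0, 0, 1],
  [0.006, 0.013, -0.021, -0.016, 0.039, -0.154, 1],
  [0.004, 0.014, -0.02, -0.016, 0.039, -0.154, 1],
  [0.003, 0.015, -0.02, -0.016, 0.039, -0.154, 1],
  [0.002, 0.016, -0.02, -0.016, 0.039, -0.154, 1],
  [0, 0.016, -0.02, -0.016, 0.039, -0.154, 1],
  [-0.002, 0.016, -0.019, -0.016, 0.039, -0.154, 1],
], force=80)

```text
t: 5.45
tcp_pos: [0.538, 0.2614, 0.2312]
tool_rot: [0.961, 0.249, 0.1, 0.069]
force: [0.6, -0.8, -1.3]
finger_gap: 0.26
gripper_force: 78.9
```

Emit:
apply_moves([
  [-0.004, 0.009, -0.003, -0.016, 0.038, -0.153, 1],
  [-0.005, 0.008, -0.004, -0.016, 0.038, -0.153, 1],
  [-0.006, 0.007, -0.003, -0.016, 0.038, -0.153, 1],
  [-0.007, 0.006, -0.004, -0.016, 0.038, -0.153, 1],
  [-0.008, 0.005, -0.004, -0.016, 0.038, -0.153, 1],
  [-0.008, 0.004, -0.004, -0.016, 0.038, -0.153, 1],
  [0, 0, 0, 0, 0, 0, 1],
])

```text
t: 6.32
tcp_pos: [0.5362, 0.2062, 0.2559]
tool_rot: [0.733, 0.646, 0.175, 0.122]
force: [-0.2, 0.1, -0.5]
finger_gap: 0.26
gripper_force: 78.9
```

```bash
python3 - <<'E'
from h import *
s=sense();im=snap("wrist","w2");snap("side","side2");snap("top","top2");C=cam("wrist",s)
R=Ro.from_quat(s["tool_rot"]);p=s["tcp_pos"]
print(s["t"],p,s["q"],(R.inv()*RT).as_rotvec(),s["force"],s["finger_gap"])
for n,X in [("tip",p+R.apply(TIP)),("shankend",p+R.apply(TIP-[0,0,.025])),("eye",EYE),("end",[.5344,.0475,.2139])]:print(n,X,[proj(c,np.array([X]))[0].round(1).tolist() for c in(C,cam("top"),cam("side"))])
E
```

```text
6.325 [0.53621342 0.20624088 0.2558578 ] [ 0.18999717  0.30473689  1.84418138 -0.06139848  0.56435939  0.36101333] [-0.00552019  0.00252299 -0.00525737] [-0.17613308  0.08488354 -0.5212458 ] 0.2599683543551587
tip [0.52433147 0.08609027 0.2421137 ] [[323.5, 538.2], [309.5, 265.2], [341.9, 231.7]]
shankend [0.51396638 0.08493242 0.26483427] [[323.5, 597.4], [309.6, 270.4], [347.1, 223.8]]
eye [0.5457 0.0893 0.203 ] [[328.7, 460.8], [308.9, 255.2], [331.4, 244.9]]
end [0.5344, 0.0475, 0.2139] [[328.6, 541.7], [329.6, 260.8], [342.2, 230.0]]
```

View pics/w2.png

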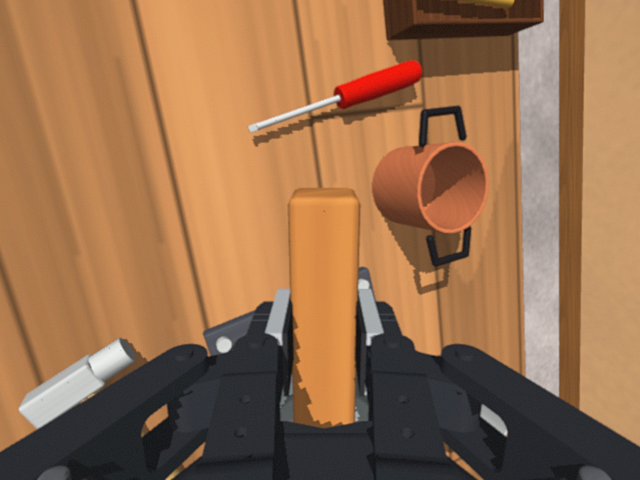

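The wrist view shows only the handle, gripped straight, with the hook out of frame. I use the side and top crops to check the hook.

```bash
python3 - <<'E'
from h import *
a=cv2.imread("pics/top2.png");s=cv2.imread("pics/side2.png")
d=lambda im,x,y:cv2.resize(im[y:y+75,x:x+50],(400,600),interpolation=cv2.INTER_CUBIC)
cv2.imwrite("pics/c3.png",np.hstack([d(a,285,220),d(s,315,195)]))
E
```

```text
(no output)
```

View pics/c3.png

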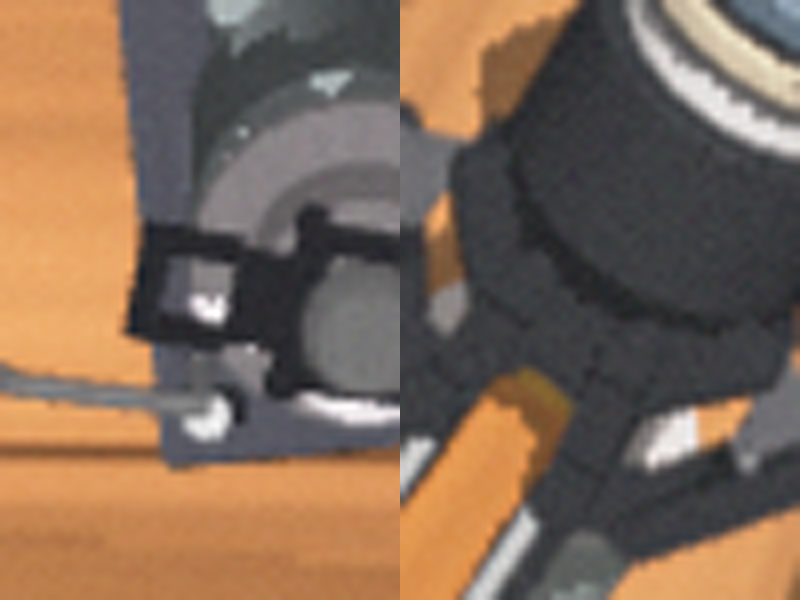

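Top crop: the clip window runs from (163,255) to (240,325), centre about (203,290), and the shank comes in at y≈400, ending near x≈205. The side view is blocked by the gripper. I refine the eye and tip numerically.

```bash
python3 - <<'E'
from h import *
K=calibration("wrist");s={"tcp_pos":[.53644,.34803,.14808],"tool_rot":[9.77356962e-01,-2.11596872e-01,-2.73754609e-04,2.40448376e-04]}
C=cam("wrist",s);G=np.array([.5399,.3475,.007]);R=Ro.from_quat([.977,-.211,.001,-.001])
for n,px,z in [("butt",(322,155),.024),("handle front",(322,293),.024),("hook outer",(323,386.5),.03),("shank mid",(323,345),.033)]:print(n,R.inv().apply(onz(C,px,z)-G).round(4))
T=cam("top");t=lambda x,y:(285+x/8-.45,220+y/8-.45)
e=onz(T,t(203,290),.203);print("eye",e)
# clip edges direction in plane perpendicular to AX at eye
def onpl(px):
    o,v=ray(T,px);return o+v*(((EYE-o)@AX)/(v@AX))
for A,B in [((130,335),(255,350)),((150,225),(250,240))]:
    d=onpl(t(*B))-onpl(t(*A));d=-d/np.linalg.norm(d);print("clip x",d,DX)
print("eye on plane",onpl(t(203,290)))
p=np.array([0.53621342,0.20624088,0.2558578]);s2=Ro.from_quat([0.733,0.646,0.175,0.122])
for x in(-.076,-.1,-.12):print("shank",(proj(T,np.array([p+s2.apply([x,0,-.023])]))[0]-[285,220]+.45)*8)
E
```

```text
butt [ 0.0496  0.0001 -0.0169]
handle front [-0.0495 -0.0002 -0.0171]
hook outer [-0.1247  0.0004 -0.0232]
shank mid [-0.087   0.0004 -0.0261]
eye [0.54449117 0.0871998  0.203     ]
clip x [0.10495716 0.9893245  0.10109912] [0.09881804 0.99023804 0.09830368]
clip x [0.13127592 0.98487824 0.1130552 ] [0.09881804 0.99023804 0.09830368]
eye on plane [0.54452431 0.08722754 0.20234544]
shank [  6.6768938  383.81088564]
shank [108.85410344 395.90778671]
shank [193.74400254 405.93338713]
```

```bash
sed -i 's/^RT=.*/EYE=np.array([.5435,.0872,.205]);RT=ori(DX);TIP=np.array([-.1205,0,.002])/' h.py
python3 - <<'E'
from h import *
plan([(EYE+.012*AX-RT.apply(TIP),RT,1,4)])
E
```

```text
4 rows; ends [0.5499 0.2058 0.2298]
[[-0.001,0.0,0.007,-0.001,0.0,-0.001,1],[-0.001,0.0,0.008,-0.001,0.0,-0.001,1],[-0.0,0.0,0.007,-0.001,0.0,-0.001,1],[-0.001,0.001,0.007,-0.001,0.0,-0.001,1]]
```

Emit:
apply_moves([
  [-0.001, 0, 0.007, -0.001, 0, -0.001, 1],
  [-0.001, 0, 0.008, -0.001, 0, -0.001, 1],
  [0, 0, 0.007, -0.001, 0, -0.001, 1],
  [-0.001, 0.001, 0.007, -0.001, 0, -0.001, 1],
  [0, 0, 0, 0, 0, 0, 1],
])

```text
t: 7.1
tcp_pos: [0.55, 0.2054, 0.229]
tool_rot: [0.73, 0.648, 0.176, 0.124]
force: [-0.7, 0.9, -1.2]
finger_gap: 0.262
gripper_force: 78.9
```

```bash
python3 - <<'E'
from h import *
s=sense();a=snap("top","top3");b=snap("side","side3")
R=Ro.from_quat(s["tool_rot"]);p=s["tcp_pos"];T=cam("top")
tip=p+R.apply(TIP);print(s["t"],p,(R.inv()*RT).as_rotvec(),tip,RT.inv().apply(tip-EYE),s["force"])
print([((proj(T,np.array([X]))[0]-[290,235]+.45)*10).round() for X in(tip,p+R.apply(TIP-[0,0,.025]),EYE)])
d=lambda im,x,y:cv2.resize(im[y:y+40,x:x+40],(400,400),interpolation=cv2.INTER_CUBIC)
cv2.imwrite("pics/c4.png",np.hstack([d(a,290,235),d(b,315,220)])[...,::-1])
E
```

```text
7.1 [0.54995489 0.20539445 0.22903192] [-0.00138199  0.00172028  0.00237837] [0.53905597 0.08611691 0.21567781] [-0.000462    0.00052084 -0.0115954 ] [-0.72403518  0.93680619 -1.23061996]
[array([206., 237.]), array([207., 285.]), array([203., 217.])]
```

View pics/c4.png

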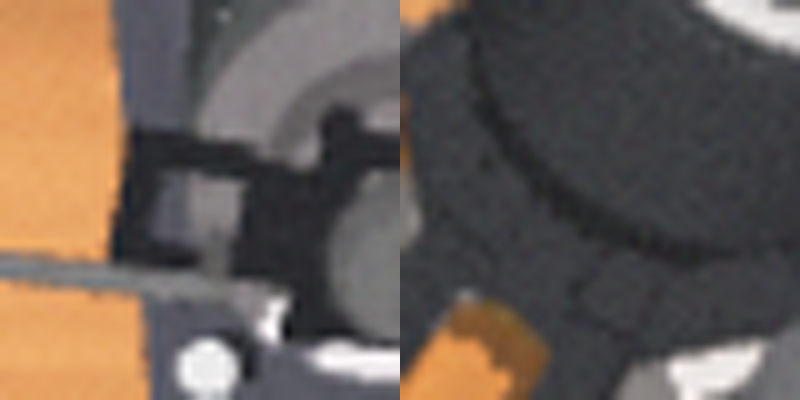

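Top crop: the shank comes in from the left at y≈275, and the hook drops from (218,285) to its end at (215,230). The window spans about x 155–240, y 175–255, so the hook heads into it roughly 2 mm right of centre. I shift 2 mm outwards and insert.

Emit:
apply_moves([
  [0.002, 0, 0.004, 0, 0, 0, 1],
  [0, 0, 0.006, 0, 0, 0, 1],
  [0, 0, 0.006, 0, 0, 0, 1],
  [0, 0, 0.006, 0, 0, 0, 1],
  [0, 0, 0, 0, 0, 0, 1],
])

```text
t: 7.82
tcp_pos: [0.5593, 0.2085, 0.2094]
tool_rot: [0.73, 0.648, 0.176, 0.124]
force: [-0.4, 0.1, -1.2]
finger_gap: 0.26
gripper_force: 78.9
```

```bash
python3 - <<'E'
from h import *
s=sense();R=Ro.from_quat(s["tool_rot"]);p=s["tcp_pos"]
print(s["t"],RT.inv().apply(p+R.apply(TIP)-EYE),(R.inv()*RT).as_rotvec(),RT.inv().apply(s["force"]))
E
```

```text
7.825 [0.00156029 0.00049301 0.01025489] [-0.00120775  0.00161835  0.00253939] [-0.03122767 -0.89949649  0.95329452]
```

No contact on the way in. Now pull.

Emit:
apply_moves([
  [0.004, 0, 0, 0, 0, 0, 1],
  [0.004, 0, 0, 0, 0, 0, 1],
  [0.004, 0, 0, 0, 0, 0, 1],
])

```text
t: 8.2
tcp_pos: [0.5586, 0.2184, 0.21]
tool_rot: [0.73, 0.649, 0.173, 0.125]
force: [-1.1, -12.8, -2.9]
finger_gap: 0.261
gripper_force: 78.8
```

Emit:
apply_moves([
  [0.004, 0, 0, 0, 0, 0, 1],
  [0.004, 0, 0, 0, 0, 0, 1],
  [0.005, 0, 0, 0, 0, 0, 1],
  [0.005, 0, 0, 0, 0, 0, 1],
  [0.005, 0, 0, 0, 0, 0, 1],
  [0.005, 0, 0, 0, 0, 0, 1],
])

```text
t: 8.95
tcp_pos: [0.5635, 0.249, 0.2144]
tool_rot: [0.73, 0.648, 0.177, 0.125]
force: [0.4, 0.1, -1.7]
finger_gap: 0.254
gripper_force: 78.9
```

```bash
python3 - <<'E'
from h import *
s=sense();R=Ro.from_quat(s["tool_rot"]);p=s["tcp_pos"];snap("top","top4");T=cam("top")
tip=p+R.apply(TIP);print(s["t"],RT.inv().apply(tip-EYE),RT.inv().apply(s["force"]),proj(T,np.array([tip])))
a=cv2.imread("pics/top4.png")
cv2.imwrite("pics/c5.png",cv2.resize(a[215:295,270:350],(560,560),interpolation=cv2.INTER_CUBIC))
E
```

```text
8.95 [0.04262117 0.00109353 0.00960755] [-0.03067169 -0.32195269  1.67980048] [[289.02239946 251.56900035]]
```

Emit:
apply_moves([
  [0.015, 0, 0, 0, 0, 0, 1],
  [0.025, 0, 0, 0, 0, 0, 1],
  [0.025, 0, 0, 0, 0, 0, 1],
  [0.015, 0, 0, 0, 0, 0, 1],
  [0, 0, -0.01, 0, 0, 0, 1],
  [0, 0, 0, 0, 0, 0, 1],
])

```text
t: 9.75
tcp_pos: [0.5666, 0.3266, 0.2316]
tool_rot: [0.73, 0.648, 0.177, 0.125]
force: [-0.5, -0.1, -0.6]
finger_gap: 0.257
gripper_force: 78.9
```

```bash
python3 - <<'E'
from h import *
s=sense();R=Ro.from_quat(s["tool_rot"]);p=s["tcp_pos"];snap("top","top5");snap("side","side5");T=cam("top")
tip=p+R.apply(TIP);print(s["t"],p,tip,s["q"],proj(T,np.array([tip])))
a=cv2.imread("pics/top5.png");b=cv2.imread("pics/side5.png")
cv2.imwrite("pics/c5.png",np.hstack([cv2.resize(a[200:320,240:360],(400,400),interpolation=cv2.INTER_CUBIC),cv2.resize(b[220:370,250:400],(400,400))]))
E
```

```text
9.75 [0.56657261 0.32661938 0.23163524] [0.55574755 0.20734202 0.21821961] [ 0.40931875  0.45125716  1.67263903 -0.21877762  0.60923058  0.68144229] [[249.44194081 249.13653468]]
```

View pics/c5.png

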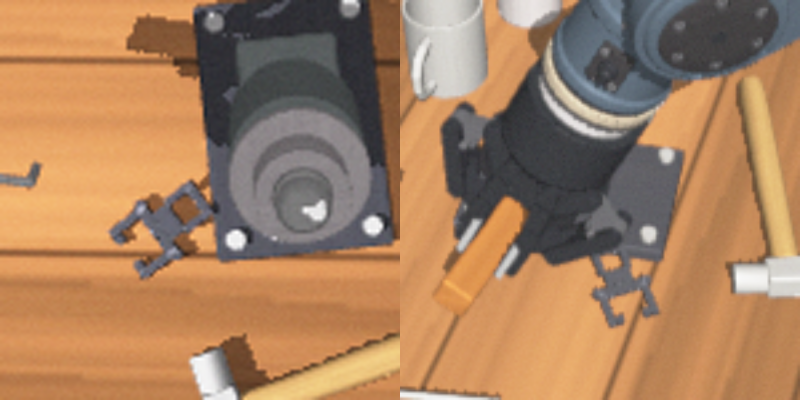

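The clip is off and at the foot of the stand, with its eye at top-crop (190,207) and its arms at (120,235) and (145,270). Its eye end seems to lean on the base plate's edge. I measure that.

```bash
python3 - <<'E'
from h import *
T=cam("top");S=cam("side")
t=lambda x,y:(240+x*.3-.35,200+y*.3-.35)
s=lambda x,y:(250+(x-400)*.375-.3,220+y*.375-.3)
print("body",tri([ray(T,t(165,225)),ray(S,s(618,285))]))
print("armtips",tri([ray(T,t(143,270)),ray(S,s(652,312))]),tri([ray(T,t(120,235)),ray(S,s(612,322))]))
print("eye",tri([ray(T,t(187,207)),ray(S,s(612,262))]))
for z in(.003,.012):print(onz(T,t(187,207),z),onz(T,t(208,208),z),onz(T,t(213,208),.016))
E
```

```text
body (array([0.52673168, 0.14627589, 0.00669441]), [np.float64(0.0006757108147958579), np.float64(0.0006757108147957303)])
armtips (array([0.49266296, 0.16217452, 0.00219947]), [np.float64(0.00022266375865548417), np.float64(0.0002226637586554694)]) (array([ 5.20270332e-01,  1.80417484e-01, -5.02251983e-06]), [np.float64(0.0018506805281527274), np.float64(0.0018506805281528896)])
eye (array([0.53866223, 0.12944223, 0.01395036]), [np.float64(0.0005624669323046434), np.float64(0.0005624669323046742)])
[0.53961475 0.13038547 0.003     ] [0.53904135 0.11485902 0.003     ] [0.53860497 0.1104334  0.016     ]
[0.53928138 0.12972102 0.012     ] [0.53871265 0.11432113 0.012     ] [0.53860497 0.1104334  0.016     ]
```

```bash
python3 - <<'E'
from h import *
D=down(2.356);T2=np.array([-.122,0,.002]);E=np.array([.539,.1297,0])
f=lambda x,z:E+[0,0,z]+x-D.apply(T2)
s=sense();R=Ro.from_quat(s["tool_rot"])
plan([(f(0,.13)+[0,.03,0],D,1),(f(0,.05),D,1),(f(0,.03),D,1),(f(0,.008),D,1,3)],ang=.16)
E
```

```text
13 rows; ends [0.4531 0.2162 0.0103]
[[-0.014,-0.019,0.005,0.063,0.014,-0.127,1],[-0.012,-0.02,0.007,0.063,0.014,-0.127,1],[-0.009,-0.022,0.008,0.063,0.014,-0.127,1],[-0.007,-0.021,0.009,0.063,0.014,-0.127,1],[-0.004,-0.022,0.01,0.063,0.014,-0.127,1],[-0.002,-0.022,0.011,0.063,0.014,-0.127,1],[0.001,-0.02,0.013,0.063,0.014,-0.127,1],[-0.01,-0.011,0.04,-0.001,0.0,-0.0,1]]
[[-0.011,-0.01,0.04,-0.001,0.0,-0.0,1],[0.0,-0.0,0.02,0.0,0.001,-0.001,1],[0.0,-0.0,0.007,0.0,-0.0,0.0,1],[0.0,-0.0,0.008,0.0,-0.0,0.0,1],[0.0,-0.0,0.007,0.0,-0.0,0.0,1]]
```

Emit:
apply_moves([
  [-0.014, -0.019, 0.005, 0.063, 0.014, -0.127, 1],
  [-0.012, -0.02, 0.007, 0.063, 0.014, -0.127, 1],
  [-0.009, -0.022, 0.008, 0.063, 0.014, -0.127, 1],
  [-0.007, -0.021, 0.009, 0.063, 0.014, -0.127, 1],
  [-0.004, -0.022, 0.01, 0.063, 0.014, -0.127, 1],
  [-0.002, -0.022, 0.011, 0.063, 0.014, -0.127, 1],
  [0.001, -0.02, 0.013, 0.063, 0.014, -0.127, 1],
  [-0.01, -0.011, 0.04, -0.001, 0, 0, 1],
])

```text
t: 10.85
tcp_pos: [0.4549, 0.2319, 0.093]
tool_rot: [0.382, 0.924, 0.001, 0.003]
force: [0.2, 0.8, -1.2]
finger_gap: 0.259
gripper_force: 78.9
```

Emit:
apply_moves([
  [-0.011, -0.01, 0.04, -0.001, 0, 0, 1],
  [0, 0, 0.02, 0, 0.001, -0.001, 1],
  [0, 0, 0, 0, 0, 0, 1],
])

```text
t: 11.22
tcp_pos: [0.4528, 0.2159, 0.0308]
tool_rot: [0.383, 0.924, -0.001, -0.001]
force: [-0.8, -0.8, -1.6]
finger_gap: 0.259
gripper_force: 78.9
```

```bash
python3 - <<'E'
from h import *
s=sense();R=Ro.from_quat(s["tool_rot"]);p=s["tcp_pos"];T2=np.array([-.122,0,.002])
D=down(2.356);tip=p+R.apply(T2);print(s["t"],p,tip,(R.inv()*D).as_rotvec(),D.inv().apply([.539,.1297,.008]-tip),s["q"])
a=snap("top","top6");T=cam("top");print(proj(T,np.array([tip,tip+[0,0,.025]])))
E
```

```text
11.225 [0.4527613  0.21594609 0.03079021] [0.53895812 0.12961454 0.0285604 ] [-0.00218642 -0.00188435 -0.00054853] [3.08303985e-05 9.00397005e-05 2.05603986e-02] [ 2.21654139e-01  7.07730144e-01  1.88315788e+00  8.09891265e-04
  5.53559580e-01 -5.63690550e-01]
[[295.28821055 261.62430901]
 [294.49854044 261.21849119]]
```

Emit:
apply_moves([
  [0, 0, 0.007, 0, 0, 0, 1],
  [0, 0, 0.007, 0, 0, 0, 1],
  [0, 0, 0.006, 0, 0, 0, 1],
  [0.005, 0, 0, 0, 0, 0, 1],
  [0.01, 0, 0, 0, 0, 0, 1],
  [0.015, 0, 0, 0, 0, 0, 1],
  [0.015, 0, 0, 0, 0, 0, 1],
  [0, 0, 0, 0, 0, 0, 1],
])

```text
t: 12.28
tcp_pos: [0.4198, 0.2496, 0.0121]
tool_rot: [0.381, 0.924, -0.0, -0.001]
force: [0.0, 0.6, -0.9]
finger_gap: 0.257
gripper_force: 78.9
```

```bash
python3 - <<'E'
from h import *
s=sense();print(s["t"],s["tcp_pos"],s["force"])
a=snap("top","top7");b=snap("side","side7")
cv2.imwrite("pics/c6.png",np.hstack([cv2.resize(a[200:320,240:360],(400,400),interpolation=cv2.INTER_CUBIC),cv2.resize(b[220:370,250:400],(400,400))])[...,::-1])
# dark mask of clip region, before/after
for im in (cv2.cvtColor(cv2.imread("pics/top5.png"),cv2.COLOR_BGR2RGB),a):
    h=cv2.cvtColor(im,cv2.COLOR_RGB2HSV);m=((h[...,1]<90)&(h[...,2]<120)).astype(np.uint8);m[:,:265]=0;m[:,301:]=0;m[:240]=0;m[300:]=0
    n,l,st,c=cv2.connectedComponentsWithStats(m);print([(st[i].tolist(),c[i].round(1).tolist()) for i in range(1,n) if st[i,4]>15])
E
```

```text
12.275 [0.41981373 0.24964481 0.01208735] [ 0.01721253  0.56055343 -0.90841325]
[([273, 255, 28, 28, 210], [288.8, 267.8])]
[([265, 256, 36, 37, 279], [285.1, 270.9])]
```

Emit:
apply_moves([
  [0, 0, -0.03, 0, 0, 0, 1],
  [0, 0, -0.03, 0, 0, 0, 1],
  [0.022, 0.031, 0, 0, 0, 0, 1],
  [0.022, 0.031, 0, 0, 0, 0, 1],
  [0.02, 0.03, 0.02, 0, 0, 0, 1],
  [0, 0, 0.025, 0, 0, 0, 1],
  [0, 0, 0.012, 0, 0, 0, 1],
  [0, 0, 0.005, 0, 0, 0, 1],
])

```text
t: 13.38
tcp_pos: [0.441, 0.3583, 0.0094]
tool_rot: [0.383, 0.924, -0.0, -0.001]
force: [-0.7, -0.2, -0.6]
finger_gap: 0.262
gripper_force: 78.9
```

```bash
python3 - <<'E'
from h import *
s=sense();print(s["t"],s["tcp_pos"],s["force"],s["q"])
a=snap("top","top8")
h=cv2.cvtColor(a,cv2.COLOR_RGB2HSV);m=((h[...,1]<90)&(h[...,2]<120)).astype(np.uint8);m[:,:230]=0;m[:,303:]=0;m[:245]=0;m[310:]=0
n,l,st,c=cv2.connectedComponentsWithStats(m);print([(st[i].tolist(),c[i].round(1).tolist()) for i in range(1,n) if st[i,4]>15])
E
```

```text
13.375 [0.44097846 0.35831174 0.00938925] [-0.69724508 -0.17669574 -0.59515986] [ 4.85527822e-01  7.87778849e-01  1.71789419e+00  6.08862681e-04
  6.37198197e-01 -3.00240779e-01]
[([271, 256, 32, 29, 267], [286.9, 269.1])]
```

```bash
python3 - <<'E'
from h import *
a=cv2.imread("pics/top8.png");b=snap("side","side8")[...,::-1];c=cv2.imread("pics/top7.png")
f=lambda i,x,y,w,h:cv2.resize(i[y:y+h,x:x+w],(400,300),interpolation=cv2.INTER_CUBIC)
cv2.imwrite("pics/c7.png",np.vstack([np.hstack([f(a,260,245,60,45),f(c,260,245,60,45)]),np.hstack([f(b,305,300,60,45),f(a,235,190,120,90)])]))
E
```

```text
(no output)
```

View pics/c7.png

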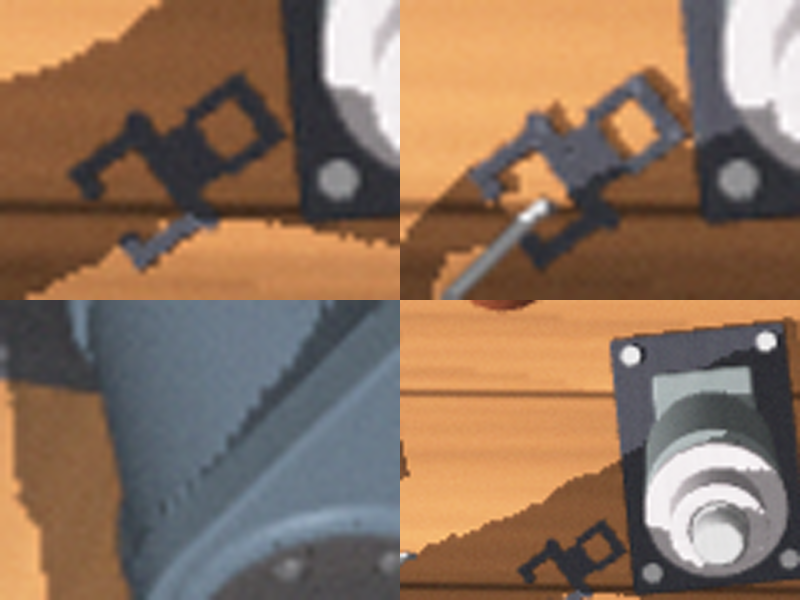

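The clip now lies free of the base plate (top-left panel): its eye bar at (285,135) has a gap to the plate's edge at (293,135), so it lies on the bench. Set the pick down and release it.

Emit:
apply_moves([
  [0, 0, 0.002, 0, 0, 0, 1],
  [0, 0, 0, 0, 0, 0, 1],
  [0, 0, 0, 0, 0, 0, 0.2],
  [0, 0, 0, 0, 0, 0, -0.3],
  [0, 0, -0.02, 0, 0, 0, -0.3],
  [0, 0, -0.04, 0, 0, 0, -0.3],
  [0, 0, -0.05, 0, 0, 0, -1],
  [0, 0, -0.05, 0, 0, 0, -1],
])

```text
t: 14.48
tcp_pos: [0.441, 0.3589, 0.1696]
tool_rot: [0.382, 0.924, 0.0, -0.0]
force: [-0.3, 0.9, 0.3]
finger_gap: 1.002
gripper_force: 0.0
```

```bash
python3 - <<'E'
from h import *
seat=np.array([.5604,.0504,.159]);H=seat+AX*.13
s=sense();print(s["t"],s["tcp_pos"],s["q"],H)
plan([(H+[-.03,.12,.05],Slerp([0,1],Ro.concatenate([Ro.from_quat(s["tool_rot"]),RT]))(.6),-1),(H,RT,-1)],ang=.16)
E
```

```text
14.475 [0.44103053 0.35888211 0.16962294] [ 4.86350997e-01  5.31505750e-01  1.63704620e+00  5.24543654e-04
  9.72870176e-01 -3.00055314e-01] [0.5058201  0.04415015 0.27682179]
9 rows; ends [0.5059 0.0444 0.2771]
[[-0.027,-0.019,-0.026,-0.044,-0.01,0.089,-1],[-0.029,-0.015,-0.027,-0.044,-0.01,0.089,-1],[-0.03,-0.011,-0.027,-0.044,-0.01,0.089,-1],[-0.032,-0.008,-0.027,-0.044,-0.01,0.089,-1],[-0.032,-0.003,-0.027,-0.044,-0.01,0.089,-1],[-0.032,0.0,-0.027,-0.044,-0.01,0.089,-1],[-0.041,-0.004,0.016,-0.059,-0.013,0.119,-1],[-0.042,-0.001,0.016,-0.059,-0.013,0.119,-1]]
[[-0.041,0.004,0.016,-0.059,-0.013,0.119,-1]]
```

Emit:
apply_moves([
  [-0.027, -0.019, -0.026, -0.044, -0.01, 0.089, -1],
  [-0.029, -0.015, -0.027, -0.044, -0.01, 0.089, -1],
  [-0.03, -0.011, -0.027, -0.044, -0.01, 0.089, -1],
  [-0.032, -0.008, -0.027, -0.044, -0.01, 0.089, -1],
  [-0.032, -0.003, -0.027, -0.044, -0.01, 0.089, -1],
  [-0.032, 0, -0.027, -0.044, -0.01, 0.089, -1],
  [-0.041, -0.004, 0.016, -0.059, -0.013, 0.119, -1],
  [-0.042, -0.001, 0.016, -0.059, -0.013, 0.119, -1],
])

```text
t: 15.48
tcp_pos: [0.4962, 0.0832, 0.2925]
tool_rot: [0.694, 0.694, 0.157, 0.111]
force: [0.4, 0.6, 1.1]
finger_gap: 0.997
gripper_force: 0.0
```

Emit:
apply_moves([
  [-0.041, 0.004, 0.016, -0.059, -0.013, 0.119, -1],
  [0, 0, 0, 0, 0, 0, -1],
])

```text
t: 15.72
tcp_pos: [0.5049, 0.0426, 0.2742]
tool_rot: [0.732, 0.646, 0.176, 0.124]
force: [0.3, 0.2, 0.4]
finger_gap: 0.999
gripper_force: 0.0
```

```bash
python3 - <<'E'
from h import *
s=sense();im=snap("wrist","w9");C=cam("wrist",s);R=Ro.from_quat(s["tool_rot"])
seat=np.array([.5604,.0504,.159]);print(s["t"],s["tcp_pos"],(R.inv()*RT).as_rotvec(),s["q"],R.inv().apply(seat-s["tcp_pos"]))
for n,z in(("end",.062),("boss",.04),("plate",.01)):print(n,proj(C,np.array([seat+AX*z]))[0].round(1))
th=np.linspace(0,2*np.pi,73)[:-1];e1=RT.apply([1,0,0]);e2=RT.apply([0,1,0])
g=cv2.cvtColor(im,cv2.COLOR_RGB2HSV).astype(int)
for nm,z,rr in(("plate",.01,.045),("boss",.04,.030),("end",.062,.015)):
  out=[]
  for t in th[::6]:
    prof=[]
    for r in np.arange(rr-.01,rr+.0101,.001):
        u=proj(C,np.array([seat+AX*z+r*(np.cos(t)*e1+np.sin(t)*e2)]))[0].round().astype(int)
        prof.append(g[u[1],u[0],2] if 0<=u[0]<640 and 0<=u[1]<480 else -1)
    d=np.abs(np.diff(prof));out.append((round(np.degrees(t)),round((rr-.01+.001*d.argmax()+.0005)*1e3,1),int(d.max())))
  print(nm,out)
E
```

```text
15.725 [0.50485716 0.0426057  0.27420418] [-0.00177402  0.00160425 -0.00326986] [-0.21957622  0.17159167  1.97954824  0.24765184  0.59140475 -0.27340241] [0.00209341 0.00196328 0.12809966]
end [326.7 255.5]
boss [326.5 244.1]
plate [326.3 231.5]
plate [(0, np.float64(43.5), 48), (30, np.float64(43.5), 86), (60, np.float64(42.5), 47), (90, np.float64(41.5), 27), (120, np.float64(42.5), 32), (150, np.float64(35.5), 45), (180, np.float64(35.5), 96), (210, np.float64(39.5), 45), (240, np.float64(47.5), 79), (270, np.float64(47.5), 112), (300, np.float64(46.5), 108), (330, np.float64(45.5), 44)]
boss [(0, np.float64(28.5), 37), (30, np.float64(27.5), 53), (60, np.float64(39.5), 17), (90, np.float64(36.5), 39), (120, np.float64(27.5), 74), (150, np.float64(29.5), 61), (180, np.float64(23.5), 79), (210, np.float64(29.5), 85), (240, np.float64(22.5), 53), (270, np.float64(21.5), 52), (300, np.float64(20.5), 81), (330, np.float64(29.5), 52)]
end [(0, np.float64(22.5), 70), (30, np.float64(20.5), 76), (60, np.float64(17.5), 88), (90, np.float64(14.5), 81), (120, np.float64(14.5), 97), (150, np.float64(13.5), 74), (180, np.float64(14.5), 79), (210, np.float64(15.5), 100), (240, np.float64(15.5), 76), (270, np.float64(18.5), 43), (300, np.float64(21.5), 109), (330, np.float64(23.5), 106)]
```

The plate and boss edges put the disc about 2.6 mm along −y of the tool from my estimate. Corrected, I descend along the axis and grip the boss.

Emit:
apply_moves([
  [0.001, -0.001, 0.03, 0, 0, 0, -1],
  [0, 0, 0.03, 0, 0, 0, -1],
  [0, 0, 0.03, 0, 0, 0, -1],
  [0, 0, 0.015, 0, 0, 0, -1],
  [0, 0, 0.007, 0, 0, 0, -1],
  [0, 0, 0, 0, 0, 0, -1],
])

```text
t: 16.52
tcp_pos: [0.5526, 0.0514, 0.1741]
tool_rot: [0.73, 0.648, 0.178, 0.125]
force: [0.4, 0.6, -0.1]
finger_gap: 1.002
gripper_force: 0.0
```

Emit:
apply_moves([
  [0, 0, 0, 0, 0, 0, 1],
  [0, 0, 0, 0, 0, 0, 1],
  [0, 0, 0, 0, 0, 0, 1],
], force=50)

```text
t: 16.9
tcp_pos: [0.5518, 0.0511, 0.175]
tool_rot: [0.73, 0.648, 0.178, 0.125]
force: [-3.4, 0.1, 7.4]
finger_gap: 0.69
gripper_force: 51.8
```

```bash
python3 - <<'E'
from h import *
s=sense();R=Ro.from_quat(s["tool_rot"]);seat=np.array([.5604,.0504,.159])
print(s["t"],s["tcp_pos"],R.inv().apply(seat-s["tcp_pos"]),R.inv().apply(s["force"]),s["finger_gap"]*85,(R.inv()*RT).as_rotvec())
E
```

```text
16.9 [0.55178592 0.0511109  0.17502011] [-0.0014343   0.00124417  0.01810377] [ 0.50865419  0.01737939 -8.15774054] 58.672454231055326 [ 0.00185881 -0.00024458  0.00182723]
```

Emit:
apply_moves([
  [0, 0, -0.005, 0, 0, 0, 1],
  [0, 0, -0.008, 0, 0, 0, 1],
  [0, 0, -0.01, 0, 0, 0, 1],
], force=70)

```text
t: 17.27
tcp_pos: [0.5422, 0.0498, 0.1949]
tool_rot: [0.73, 0.648, 0.177, 0.124]
force: [0.4, -0.0, -2.6]
finger_gap: 0.685
gripper_force: 75.1
```

```bash
python3 - <<'E'
from h import *
s=sense();R=Ro.from_quat(s["tool_rot"]);seat=np.array([.5604,.0504,.159])
print(s["t"],s["tcp_pos"],R.inv().apply(seat-s["tcp_pos"]),R.inv().apply(s["force"]),s["ft_torque"],s["finger_gap"]*85)
E
```

```text
17.275 [0.54219746 0.0498454  0.19489756] [-0.00118099  0.00158651  0.04020402] [-0.21860615 -0.70377868  2.57414769] [-0.04951157  0.40643075  0.01526474] 58.235752509871226
```

Emit:
apply_moves([
  [0, 0, -0.014, 0, 0, 0, 1],
  [0, 0, -0.015, 0, 0, 0, 1],
  [0, 0, -0.015, 0, 0, 0, 1],
  [0, 0, -0.015, 0, 0, 0, 1],
  [0, 0, -0.02, 0, 0, 0, 1],
])

```text
t: 17.9
tcp_pos: [0.5088, 0.0461, 0.267]
tool_rot: [0.73, 0.648, 0.177, 0.125]
force: [-0.2, 0.2, -2.9]
finger_gap: 0.683
gripper_force: 75.2
```

```bash
python3 - <<'E'
from h import *
a=cv2.imread("pics/top0.png");h=cv2.cvtColor(a,cv2.COLOR_BGR2HSV);T=cam("top")
print(h[250,504],h[285,490],h[320,560],h[215,450],h[270,430])
s=sense();print(s["t"],s["tcp_pos"],s["force"],s["finger_gap"]*85)
b=cv2.imread("pics/top8.png");hb=cv2.cvtColor(b,cv2.COLOR_BGR2HSV)
for hh in(h,hb):
  for lo in(17,18,19):
    m=cv2.inRange(hh,(lo,60,90),(30,255,255));m[:228]=0;m[312:]=0;m[:,:455]=0;m[:,555:]=0
    m=cv2.morphologyEx(m,cv2.MORPH_CLOSE,np.ones((5,5)));c=max(cv2.findContours(m,0,1)[0],key=cv2.contourArea);c=cv2.convexHull(c);e=cv2.fitEllipse(c);print(lo,cv2.contourArea(c),e,onz(T,e[0],.015))
E
```

```text
[ 18 130 218] [ 17 130 208] [ 11 152  84] [ 14 154 200] [ 13 148 223]
17.9 [0.50881682 0.04605011 0.26703909] [-0.23244947  0.17565677 -2.88950911] 58.08985172960845
17 4550.5 ((502.9511413574219, 270.4109802246094), (75.66201782226562, 77.2762451171875), 145.9970703125) [ 0.52252241 -0.37580785  0.015     ]
18 4419.5 ((502.8945617675781, 270.3230895996094), (74.51641845703125, 76.20970153808594), 156.86289978027344) [ 0.52273555 -0.37567161  0.015     ]
19 441.0 ((487.96319580078125, 249.61305236816406), (13.856942176818848, 63.08732223510742), 95.97251892089844) [ 0.57302749 -0.33963865  0.015     ]
17 4570.0 ((503.0242614746094, 270.62042236328125), (75.71747589111328, 77.24696350097656), 146.010009765625) [ 0.52201359 -0.37597925  0.015     ]
18 4394.0 ((503.2096252441406, 270.9715881347656), (74.93502807617188, 76.02777862548828), 178.41156005859375) [ 0.52116147 -0.37642255  0.015     ]
19 4118.0 ((503.3326416015625, 270.81939697265625), (73.94532775878906, 76.12332916259766), 165.005126953125) [ 0.52153383 -0.37673553  0.015     ]
```

```bash
python3 - <<'E'
from h import *
s=sense();R=Ro.from_quat(s["tool_rot"]);D=down(.7);p=s["tcp_pos"];q=np.array([.5225,-.3755,0])
sl=Slerp([0,1],Ro.concatenate([R,D]))
plan([(p+[0,0,.02],R,1),(q+[0,.1,.24],sl(.85),1),(q+[0,0,.1],D,1),(q+[0,0,.055],D,1,2)],ang=.14)
E
```

```text
14 rows; ends [ 0.5229 -0.3752  0.0552]
[[0.002,0.008,-0.018,0.0,0.0,0.0,1],[-0.046,0.005,0.005,0.045,-0.031,0.09,1],[-0.045,0.009,0.005,0.045,-0.031,0.09,1],[-0.044,0.014,0.007,0.045,-0.031,0.09,1],[-0.042,0.018,0.007,0.045,-0.031,0.09,1],[-0.041,0.022,0.008,0.045,-0.031,0.09,1],[-0.038,0.025,0.008,0.045,-0.031,0.09,1],[-0.035,0.03,0.008,0.045,-0.031,0.09,1]]
[[-0.019,0.015,0.035,0.013,-0.009,0.027,1],[-0.019,0.017,0.035,0.013,-0.009,0.027,1],[-0.017,0.017,0.035,0.013,-0.009,0.027,1],[-0.017,0.018,0.035,0.013,-0.009,0.027,1],[-0.0,-0.0,0.023,-0.0,-0.001,0.001,1],[-0.0,-0.0,0.022,-0.0,-0.001,0.001,1]]
```

Emit:
apply_moves([
  [0.002, 0.008, -0.018, 0, 0, 0, 1],
  [-0.046, 0.005, 0.005, 0.045, -0.031, 0.09, 1],
  [-0.045, 0.009, 0.005, 0.045, -0.031, 0.09, 1],
  [-0.044, 0.014, 0.007, 0.045, -0.031, 0.09, 1],
  [-0.042, 0.018, 0.007, 0.045, -0.031, 0.09, 1],
  [-0.041, 0.022, 0.008, 0.045, -0.031, 0.09, 1],
  [-0.038, 0.025, 0.008, 0.045, -0.031, 0.09, 1],
  [-0.035, 0.03, 0.008, 0.045, -0.031, 0.09, 1],
])

```text
t: 18.9
tcp_pos: [0.523, -0.2775, 0.2393]
tool_rot: [0.919, 0.392, 0.026, 0.018]
force: [0.5, 0.9, -2.2]
finger_gap: 0.68
gripper_force: 75.2
```

Emit:
apply_moves([
  [-0.019, 0.015, 0.035, 0.013, -0.009, 0.027, 1],
  [-0.019, 0.017, 0.035, 0.013, -0.009, 0.027, 1],
  [-0.017, 0.017, 0.035, 0.013, -0.009, 0.027, 1],
  [-0.017, 0.018, 0.035, 0.013, -0.009, 0.027, 1],
  [0, 0, 0.023, 0, -0.001, 0.001, 1],
  [0, 0, 0.01, 0, -0.001, 0.001, 1],
  [0, 0, 0, 0, 0, 0, 1],
])

```text
t: 19.77
tcp_pos: [0.5235, -0.3748, 0.0663]
tool_rot: [0.939, 0.343, -0.0, -0.0]
force: [-0.2, -0.1, -2.2]
finger_gap: 0.682
gripper_force: 75.7
```

```bash
python3 - <<'E'
from h import *
s=sense();R=Ro.from_quat(s["tool_rot"]);D=down(.7);im=snap("wrist","w10");a=snap("top","top10");b=snap("side","side10")
print(s["t"],s["tcp_pos"],(R.inv()*D).as_rotvec(),R.inv().apply(np.array([.5225,-.3755,.033])-s["tcp_pos"]),s["force"],s["q"])
# board rim in wrist picture: radial edges about the assumed centre
C=cam("wrist",s);h=cv2.cvtColor(im,cv2.COLOR_RGB2HSV).astype(int);o=[]
for t in np.arange(0,360,15):
    u=[proj(C,np.array([[.521+r*np.cos(np.radians(t)),-.3765+r*np.sin(np.radians(t)),.015]]))[0].round().astype(int) for r in np.arange(.083,.1075,.001)]
    if all(0<=x<640 and 0<=y<480 for x,y in u):
        v=np.array([h[y,x,0] for x,y in u]);d=np.abs(v[3:]-v[:-3]);o.append((int(t),round(83+d.argmax()+1.5,1),int(d.max())))
print(o)
E
```

```text
19.775 [ 0.52354472 -0.37480843  0.06625564] [-8.56586008e-04 -6.23964299e-05 -5.65255810e-04] [-0.00124672 -0.00011489  0.03325568] [-0.18533745 -0.11349688 -2.17679606] [-7.94638887e-01  7.60100857e-01  1.50102848e+00  1.65412339e-04
  8.81312641e-01  7.66174160e-02]
[(0, np.float64(97.5), 6), (15, np.float64(96.5), 6), (30, np.float64(96.5), 5), (45, np.float64(95.5), 5), (60, np.float64(95.5), 6), (75, np.float64(94.5), 4), (90, np.float64(94.5), 6), (105, np.float64(92.5), 6), (120, np.float64(92.5), 5), (135, np.float64(91.5), 5), (150, np.float64(91.5), 5), (165, np.float64(103.5), 30), (180, np.float64(85.5), 54), (195, np.float64(85.5), 147), (210, np.float64(85.5), 170), (225, np.float64(88.5), 160), (240, np.float64(85.5), 158), (255, np.float64(94.5), 91), (270, np.float64(90.5), 38), (285, np.float64(94.5), 4), (300, np.float64(94.5), 4), (315, np.float64(96.5), 5), (330, np.float64(96.5), 5), (345, np.float64(95.5), 4)]
```

The board's rim in the wrist view puts its centre at (0.5235, −0.3765), so the disc is within 2 mm of it. Lower to contact.

Emit:
apply_moves([
  [0.001, 0, 0.015, 0, 0, 0, 1],
  [0, 0, 0.01, 0, 0, 0, 1],
  [0, 0, 0.004, 0, 0, 0, 1],
  [0, 0, 0, 0, 0, 0, 1],
])

```text
t: 20.42
tcp_pos: [0.5241, -0.3743, 0.0366]
tool_rot: [0.94, 0.343, -0.0, -0.001]
force: [0.3, -0.5, -3.5]
finger_gap: 0.682
gripper_force: 75.8
```

Emit:
apply_moves([
  [0, 0, 0.002, 0, 0, 0, 1],
  [0, 0, 0, 0, 0, 0, 1],
])

```text
t: 20.68
tcp_pos: [0.5245, -0.3747, 0.0355]
tool_rot: [0.94, 0.343, 0.0, 0.0]
force: [-0.0, -0.5, -2.6]
finger_gap: 0.678
gripper_force: 75.8
```

Emit:
apply_moves([
  [0, 0, 0.002, 0, 0, 0, 1],
  [0, 0, 0, 0, 0, 0, 1],
])

```text
t: 20.92
tcp_pos: [0.5244, -0.3745, 0.0333]
tool_rot: [0.94, 0.343, 0.0, -0.0]
force: [-0.4, 0.2, -3.0]
finger_gap: 0.685
gripper_force: 75.8
```

Emit:
apply_moves([
  [0, 0, 0.001, 0, 0, 0, 1],
  [0, 0, 0, 0, 0, 0, 1],
])

```text
t: 21.18
tcp_pos: [0.5244, -0.3746, 0.0323]
tool_rot: [0.94, 0.343, 0.0, -0.0]
force: [0.4, -0.2, -2.9]
finger_gap: 0.681
gripper_force: 75.8
```

Emit:
apply_moves([
  [0, 0, 0.001, 0, 0, 0, 1],
  [0, 0, 0, 0, 0, 0, 1],
])

```text
t: 21.42
tcp_pos: [0.5244, -0.3745, 0.0313]
tool_rot: [0.939, 0.343, 0.0, -0.0]
force: [0.4, -0.4, -2.8]
finger_gap: 0.681
gripper_force: 75.8
```

Emit:
apply_moves([
  [0, 0, 0.001, 0, 0, 0, 1],
  [0, 0, 0, 0, 0, 0, 1],
])

```text
t: 21.68
tcp_pos: [0.5245, -0.3746, 0.031]
tool_rot: [0.939, 0.343, 0.0, 0.0]
force: [-0.7, 1.5, 3.0]
finger_gap: 0.678
gripper_force: 76.2
```

Contact, so release and withdraw straight up.

Emit:
apply_moves([
  [0, 0, 0, 0, 0, 0, -0.5],
  [0, 0, 0, 0, 0, 0, -1],
  [0, 0, 0, 0, 0, 0, -1],
  [0, 0, -0.01, 0, 0, 0, -1],
  [0, 0, -0.03, 0, 0, 0, -1],
  [0, 0, -0.05, 0, 0, 0, -1],
  [0, 0, -0.05, 0, 0, 0, -1],
  [0, 0, -0.04, 0, 0, 0, -1],
])

```text
t: 22.68
tcp_pos: [0.5248, -0.375, 0.2135]
tool_rot: [0.939, 0.343, 0.001, 0.001]
force: [-0.5, -0.1, -0.8]
finger_gap: 1.002
gripper_force: 0.0
```

```bash
python3 - <<'E'
from h import *
s=sense();im=snap("wrist","w11");b=snap("side","side11");C=cam("wrist",s);print(s["t"],s["tcp_pos"],s["force"],s["finger_gap"])
g=cv2.cvtColor(im,cv2.COLOR_RGB2HSV).astype(int)
for nm,z,rr,ch in(("plate",.025,.045,1),("boss",.055,.03,2),("board",.015,.095,0)):
  o=[]
  for t in range(0,360,30):
    u=[proj(C,np.array([[.523+r*np.cos(np.radians(t)),-.376+r*np.sin(np.radians(t)),z]]))[0].round().astype(int) for r in np.arange(rr-.012,rr+.0121,.001)]
    if all(0<=x<640 and 0<=y<480 for x,y in u):
        v=np.array([g[y,x,ch] for x,y in u]);d=np.abs(v[2:]-v[:-2]);o.append((t,float(round(rr*1e3-12+d.argmax()+1,1)),int(d.max())))
  print(nm,o)
# bystanders, clip and pick: change vs start in side view outside arm
a=cv2.imread("pics/side0.png").astype(int)
d=np.abs(b[...,::-1].astype(int)-a).max(2)
for n,(x,y,w,h) in dict(hammer=(370,245,50,90),driver=(195,352,95,25),pot=(200,280,52,60),mug=(250,210,35,50),can=(285,195,27,35),mallet=(300,155,60,45)).items():print(n,float((d[y:y+h,x:x+w]>60).mean().round(3)))
E
```

```text
22.675 [ 0.52482214 -0.37495871  0.21349881] [-0.45474444 -0.13575111 -0.83123979] 1.0018938822385748
plate [(0, 44.0, 121), (30, 44.0, 117), (60, 46.0, 120), (90, 46.0, 123), (120, 46.0, 101), (150, 46.0, 104), (180, 45.0, 111), (210, 46.0, 105), (240, 45.0, 104), (270, 44.0, 108), (300, 44.0, 94), (330, 43.0, 104)]
boss [(0, 29.0, 127), (30, 32.0, 124), (60, 19.0, 103), (90, 27.0, 84), (120, 20.0, 36), (150, 20.0, 28), (180, 19.0, 33), (210, 19.0, 40), (240, 19.0, 17), (270, 19.0, 26), (300, 38.0, 16), (330, 27.0, 14)]
board [(0, 96.0, 5), (30, 95.0, 4), (60, 95.0, 6), (90, 94.0, 6), (120, 94.0, 5), (150, 92.0, 4), (180, 93.0, 3), (210, 92.0, 3), (240, 92.0, 4), (270, 85.0, 2), (300, 95.0, 4), (330, 95.0, 5)]
hammer 0.016
driver 0.001
pot 0.0
mug 0.0
can 0.0
mallet 0.01
```

```bash
python3 - <<'E'
from h import *
T=cam("top");a=snap("top","top12");h=cv2.cvtColor(a,cv2.COLOR_RGB2HSV)
m=cv2.inRange(h,(5,165,120),(16,255,255));m[:235]=0;m[330:]=0;m[:,:165]=0;m[:,265:]=0
n,l,st,c=cv2.connectedComponentsWithStats(m);i=1+st[1:,4].argmax();print("pick handle",st[i],onz(T,c[i],.024))
m=((h[...,1]<90)&(h[...,2]<120)).astype(np.uint8);m[:,:230]=0;m[:,303:]=0;m[:248]=0;m[310:]=0
n,l,st,c=cv2.connectedComponentsWithStats(m);print("clip",[(st[i].tolist(),c[i].round(1).tolist()) for i in range(1,n) if st[i,4]>15])
print(sign_off())
E
```

```text
pick handle [185 284  34  34 394] [0.44197132 0.35660685 0.024     ]
clip [([271, 256, 32, 29, 265], [286.9, 269.2])]
the job is handed in; nothing more can be done
None
```

The job is handed in at about 23 s of the 59 s limit: the clip is out and lying on the bench, the pick is down, and the disc is on the board boss up, about 2–3 mm off centre; the bystanders showed almost no change in the before-and-after side picture.

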